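# Slide an electrode plate along the rail into the jig pocket

## Robot

A 7-joint arm with a two-finger parallel gripper is mounted at the origin on the work surface. World frame = base frame: x ahead of the robot, y to its left, z up, the work surface at z = 0. Lengths are in m, angles in rad, forces in N, time in s.
With the tool pointing down it reaches from about 0.425 to 0.925 m from the base axis. Payload 6.8 kg.
Tool frame: the origin (TCP) lies on the mounting face of the last link; the fingertips stand 173 mm ahead of it and the grasp point (between the pads) lies 155 mm ahead of it; y points along the fingers, x is the direction in which the jaws open and shut, and the axes are right-handed (so a half turn about y gives the same grasp; the last joint's range is limited). The gripper opens to 85 mm and grips with 20 to 120 N. Pads are 22 mm wide; open, the fingers measure 114 mm over their backs; the gripper's body (76 mm by 85 mm) begins 54 mm behind the grasp point. The pads swing forward as they close: fully open they stand 13 mm farther back than shut.
Start: joints at [1.029, 0.477, 0.022, 1.555, -0.011, 1.109, -0.083], TCP at [0.284, -0.612, 0.405] pointing down, gripper open.
Joint ranges: [-2.96, 2.96], [-0.34, 2.1], [-1.41, 1.46], [0.24, 2.44], [-1.37, 4.51], [0.17, 1.92], [-2.96, 2.96]. Speed limits (rad/s): [2.39, 2.39, 3.14, 3.14, 3.14, 3.14, 3.14].

## Interface

Orientations are given as a rotation vector (axis times angle).
In Python, from bench import r gives the robot as it stands.
- The arm moves only by the tool step_arm, never from a script. Its arguments are lists of equal length, an entry for each row: "xyz": the shift along the tool's x, y, z scaled (see below), a list of three; "rotation": the turn, a rotation vector about the tool's x, y, z scaled (see below), a list of three. A call has 1 to 20 rows; each row is the pose to reach, as a shift and turn from the pose measured when the call began, along the tool's axes at that moment; what a row does not reach only later rows make up. The controller multiplies each number of a shift by 30 cm and each number of a turn by 90 degrees. A row lasts 1/8 s, in which the tool goes at most 62.5 mm and 10.7 degrees, less where a joint would pass 70% of its speed; a pose out of reach is approached as far as the arm can. A call with a number of a shift or a turn outside -1 to 1 is refused whole. A call with a gripper value outside its range is refused whole. "grip" is the closure, from 0 (fully open) to 1 (shut), set as the call begins (left out, the last holds). The fingers move at their own pace and stop on an object; "force" is the grip in N (left out, the last holds). Time passes only in rows, so rows that repeat a pose let the fingers close. It gives the time, the measured TCP pose, the force and the opening at its end, in the units of the state.
- r.get_obs(): the state, without advancing time (a new reading comes with each control period).
- r.grab_frame(name): name is "scene" or "top" or "wrist"; returns a dict with "pixels" (400x640x3 uint8, red, green, blue), "fx", "fy", "cx", "cy" (pixels), "dist_coeffs" ([k1, k2, p1, p2, k3] as OpenCV has them; the pictures are not rectified), "position" and "attitude" of the camera in the world; the wrist camera has in their place "mount" (4x4, takes a point from camera to tool coordinates, whose origin is the TCP and whose axes are the tool frame's). Camera axes: x right, y down, z forward; pixel columns grow to the right and rows downward; lengths in m; the calibration is good to about 2 mm. A picture is of the moment at which its call begins: read the wrist's pose just before it. There is no depth.
- r.hand_in(): hands the job in, once; it reports no verdict.
The state is a dict: "clock": time; "joints": joint angles; "qvel": joint speeds; "tau": joint torques, N m; "tcp_pos": TCP position; "orientation": TCP orientation; "contact_force": force on the tool from outside, world axes, zero at the start; "moment": the same for the moment, N m; "grip_width": finger opening in m.
Only numpy, scipy, OpenCV 4.12 (cv2) and the standard library are available. Lean on these libraries where they do the work, as an engineer would, in place of code of your own. Each camera call takes 0.05 s, during which the arm holds its last target.

## Task

On the metal jig, push the flat graphite plate until its long side lies flat against the long rail, then, keeping it along the rail, slide it into the corner pocket (the corner with the short guide lip, not the one with the round post) until it is fully home against the end stop. Use only the fingertips or the outside of the fingers: do not pick the plate up or tip it, and leave the vial, the ring, the jar and the trowel where they are. Finish with the hand clear of everything.

Things in the scene. Friction and masses are not known exactly. Their poses are not given: they have to be found in the camera images.
- jig: Fixed jig base of dull grey aluminium, 170 (x) x 400 (y) x 12 mm thick, turned about vertical. Origin: centre of its underside. Steel rail along its y on the +x edge, 18 mm above the base top, 20 mm wide, inner face (facing -x) at x = +63 mm. Steel end stops, 18 mm high, x = -12 to +63 mm, inner faces at y = +175 and -175 mm. Lip and post are fixed on it.
- lip: Fixed steel bar 56 x 12 x 14 mm high on the jig base, parallel to the rail, 42.5 mm clear of it, at either end; pocket = rail + end stop + lip, open to the jig's middle. Axes as the jig's. Origin: on the base top where the plate's underside centre is when home and flat on the rail (jig x = +43, y = +145 or -145 mm). Bar: x = -34.5 to -22.5, y = -28 to +28 mm from it.
- pocket (a point): Point on the base top at the middle of the pocket: where the centre of the plate's underside should end (within about 1 mm across the rail, because of the play). It lies 1 mm from the lip's origin, away from the rail.
- post: Fixed round steel post, 32 mm diameter, 21 mm high, standing on the jig base in the other corner (jig x = +43, y = -145 or +145 mm, opposite to the lip). Origin: centre of its underside.
- plate: Loose dark graphite plate, 40 (x) x 60 (y) x 14 mm high, about 60 g, lying flat on the jig base near its middle, turned up to 0.5 rad from the jig's axes, its centre 55 to 85 mm from the rail's inner face. It slides with ordinary friction. Origin: centre of its underside; its long sides run along its y. Half a turn makes no difference.
- vial: Bystander, loose: small amber vial, 24 mm diameter, 42 mm high, white cap, standing on the jig base on the robot's side, near one end. Origin: centre of its underside.
- spacer: Bystander, loose: white plastic ring, 28 mm outside, 14 mm hole, 10 mm high, lying on the jig base near the opposite end from the vial (they swap). Origin: centre of its underside.
- jar: Bystander, loose: sample jar with a yellow lid, 72 mm diameter, 85 mm high, on the bench to the robot's left of the jig. Origin: centre of its underside.
- trowel: Bystander, loose: hand trowel lying on the bench to the robot's right of the jig, about 290 mm long, under 30 mm high. Origin: on the bench under its middle; blade to its +x.
Things that resemble listed ones, but are neither listed nor needed, are in the scene too. Of the things like the plate, leave any that is blue or yellow; of the rest the smaller one is meant.

How it is judged:
By the outcome, as a careful person would: the job done as asked, in the order asked, and still so for the second after the job is handed in, with the robot touching nothing.
It also fails if it takes over 51 s, if anything falls off the work surface, if the arm or the gripper's body presses on something with over 40 N, if the wrist force passes 120 N, or if a joint passes its speed limit or range.

## Working session

There is one attempt and no reset: what is moved stays moved. The work goes in short steps, Python scripts to look and compute and a tool call to move; the robot and the scene stay as the last step left them, time stands still between calls to the robot, and variables do not carry over. Pictures are saved under pics/ and viewed, and the job is handed in when it is done.

Besides the shell and the picture viewer there is one more tool, called by a JSON object that holds its "op" and its "data". step_arm: Moves the arm, as the interface text tells. Its arguments: {"type":"object","properties":{"xyz":{"type":"array"},"rotation":{"type":"array"},"grip":{"type":"number"},"force":{"type":"number"}},"required":["xyz","rotation"]}

```bash
mkdir -p pics; ls; cat > h.py <<'E'
import numpy as np, cv2
from scipy.spatial.transform import Rotation as R
from bench import r
def rot(a):
    a=np.array(a,float)
    if a.shape==(3,3): return a
    if a.size==3: return R.from_rotvec(a).as_matrix()
    return R.from_quat(a).as_matrix()
def save(f,n): cv2.imwrite('pics/'+n,f['pixels'][:,:,::-1])
def K(f): return np.array([[f['fx'],0,f['cx']],[0,f['fy'],f['cy']],[0,0,1.]])
def campose(f,obs=None):
    if 'mount' in f:
        M=np.array(f['mount']);Rt=rot(obs['orientation']);p=np.array(obs['tcp_pos'])
        return Rt@M[:3,:3],Rt@M[:3,3]+p
    return rot(f['attitude']),np.array(f['position'])
def cast(f,px,z,obs=None):
    Rc,p=campose(f,obs)
    u=cv2.undistortPoints(np.array(px,float).reshape(-1,1,2),K(f),np.array(f['dist_coeffs'],float)).reshape(-1,2)
    d=np.c_[u,np.ones(len(u))]@Rc.T
    return p+d*((z-p[2])/d[:,2])[:,None]
def proj(f,P,obs=None):
    Rc,p=campose(f,obs); P=(np.array(P,float).reshape(-1,3)-p)@Rc
    return cv2.projectPoints(P,np.zeros(3),np.zeros(3),K(f),np.array(f['dist_coeffs'],float))[0].reshape(-1,2)
E
python3 - <<'E'
from h import *
o=r.get_obs();print(o)
for n in['scene','top','wrist']:
    f=r.grab_frame(n);save(f,n+'0.png');print(n,{k:v for k,v in f.items() if k!='pixels'})
    import pickle;pickle.dump((f,o),open(n+'0.pkl','wb'))
E
```

```text
pics
{'clock': 0.0, 'joints': array([ 1.02886482,  0.47779491,  0.02233413,  1.5564738 , -0.0114463 ,
        1.10928952, -0.08309483]), 'qvel': array([ 0.0017535 , -0.00015879,  0.00118742,  0.0017334 , -0.0013373 ,
        0.00108952, -0.00113803]), 'tau': array([ 6.65163716e-04, -5.96447539e+01,  1.60798028e+00, -2.81196767e+01,
        1.23563441e-02,  9.27410438e-03, -2.57534555e-05]), 'tcp_pos': array([ 0.28362081, -0.61221098,  0.40371938]), 'orientation': array([-1.382923  ,  0.8851793 , -0.88248834]), 'contact_force': array([ 0.32744175, -0.43107768, -0.6727838 ]), 'moment': array([ 0.04894154,  0.04336421, -0.03282885]), 'grip_width': 0.08539150286060553}
scene {'fx': 480.81898792110763, 'fy': 480.81898792110763, 'cx': 325.0281475360149, 'cy': 202.01270105634555, 'dist_coeffs': array([0.02910569, 0.        , 0.        , 0.        , 0.        ]), 'position': array([1.22054949, 0.20790886, 1.11163784]), 'attitude': array([-1.63015022, -2.1583109 ,  0.67330151])}
top {'fx': 508.27629228511404, 'fy': 508.27629228511404, 'cx': 325.8285581379728, 'cy': 198.30084486442485, 'dist_coeffs': array([-0.01091412,  0.        ,  0.        ,  0.        ,  0.        ]), 'position': array([0.26732411, 0.00394573, 1.36545286]), 'attitude': array([-2.10335907,  2.14826398, -0.20625532])}
wrist {'fx': 325.95655475551587, 'fy': 325.95655475551587, 'cx': 320.5365792177472, 'cy': 197.7799159062142, 'dist_coeffs': array([-0.06271327,  0.        ,  0.        ,  0.        ,  0.        ]), 'mount': array([[ 9.99999589e-01,  7.57732620e-04,  4.98556131e-04,
         1.70930788e-03],
       [-2.69992953e-04, -2.76071003e-01,  9.61137206e-01,
         3.02326547e-02],
       [ 8.65921905e-04, -9.61136945e-01, -2.76070685e-01,
         6.91931010e-02],
       [ 0.00000000e+00,  0.00000000e+00,  0.00000000e+00,
         1.00000000e+00]])}
```

View pics/top0.png

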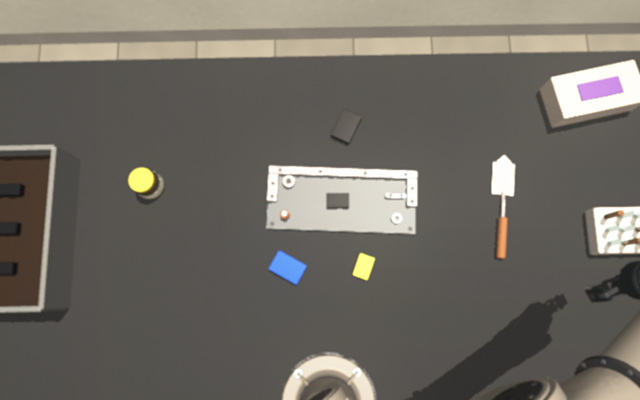

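View pics/scene0.png

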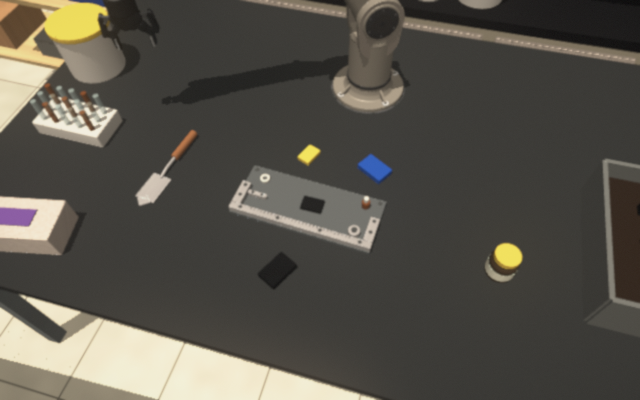

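```bash
python3 - <<'E'
from h import *
o=r.get_obs();print(rot(o['orientation']).round(3))
import cv2
im=cv2.imread('pics/top0.png')
E
```

```text
[[ 0.42  -0.001  0.907]
 [-0.907  0.001  0.42 ]
 [-0.001 -1.    -0.   ]]
```

```bash
python3 - <<'E'
import cv2
im=cv2.imread('pics/top0.png')[150:250,250:430]
cv2.imwrite('pics/topz.png',cv2.resize(im,None,fx=4.4,fy=4.4,interpolation=cv2.INTER_CUBIC))
im=cv2.imread('pics/scene0.png')[155:255,220:400]
cv2.imwrite('pics/scenez.png',cv2.resize(im,None,fx=4.4,fy=4.4,interpolation=cv2.INTER_CUBIC))
from h import *
import pickle
f,o=pickle.load(open('top0.pkl','rb'))
# rail top corners, base near corners, plate, spacer, vial
print('rail',cast(f,[[269,166],[417,171]],.030))
print('base',cast(f,[[266,230],[415,234]],.012))
print('plate',cast(f,[[338,200]],.026)); print('vial',cast(f,[[284,215]],.054)); print('sp',cast(f,[[397,217]],.022))
print('jar',cast(f,[[142,180]],.085))
E
```

```text
rail [[ 0.612482    0.14479944  0.03      ]
 [ 0.59038275 -0.25521034  0.03      ]]
base [[ 0.44070412  0.15485044  0.012     ]
 [ 0.4215413  -0.24381379  0.012     ]]
plate [[ 0.51579647 -0.03959308  0.026     ]]
vial [[0.47372655 0.10323317 0.054     ]]
sp [[ 0.46704499 -0.19626761  0.022     ]]
jar [[0.5678392  0.46684131 0.085     ]]
```

View pics/topz.png

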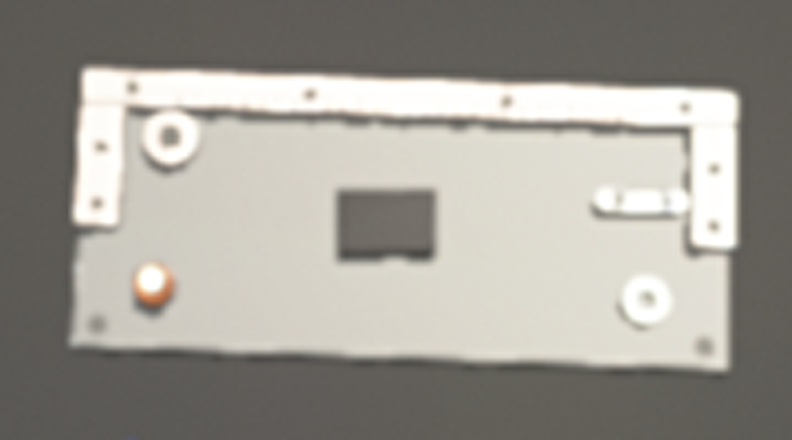

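View pics/scenez.png

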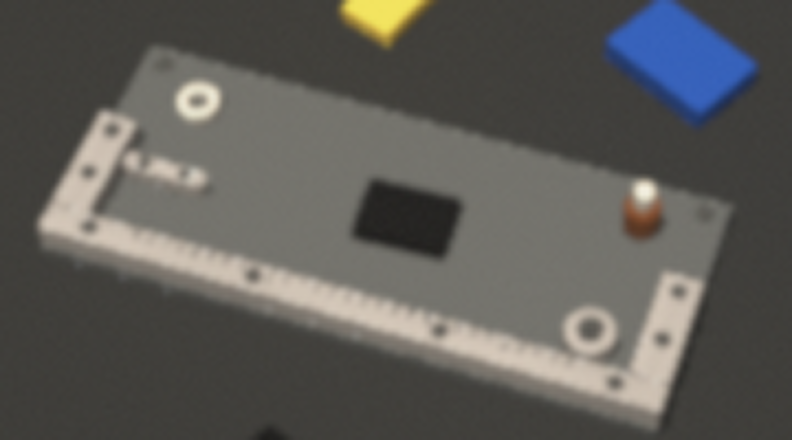

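View pics/wrist0.png

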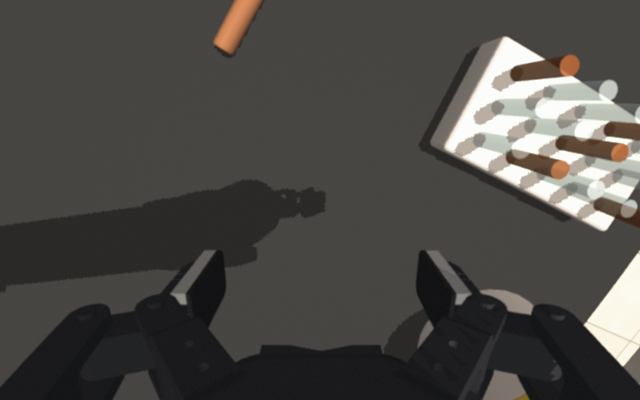

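```bash
cat >> h.py <<'E'
def Rt(yaw):
    X=np.array([np.cos(yaw),np.sin(yaw),0]);Y=np.array([-np.sin(yaw),np.cos(yaw),0])
    return np.c_[-Y,[0,0,-1],X]
def go(p,yaw,pr=True):
    o=r.get_obs();R0=rot(o['orientation'])
    s=R0.T@(np.array(p)-o['tcp_pos'])/.3; w=R.from_matrix(R0.T@Rt(yaw)).as_rotvec()/(np.pi/2)
    if pr: print('xyz',s.round(4).tolist(),'rot',w.round(4).tolist())
    return s,w
E
python3 -c "
from h import *
go([.47,-.05,.30],-.055)"
```

```text
xyz [-1.4391, 0.3484, 1.3515] rot [0.0003, 0.3112, -0.0009]
```

{"op": "step_arm", "data": {"xyz": [[-0.96, 0.1, 0.9], [-0.96, 0.1, 0.9], [-0.96, 0.1, 0.9], [-0.96, 0.1, 0.9], [-0.96, 0.1, 0.9], [-0.96, 0.1, 0.9]], "rotation": [[0, 0.31, 0], [0, 0.31, 0], [0, 0.31, 0], [0, 0.31, 0], [0, 0.31, 0], [0, 0.31, 0]], "grip": 0.5, "force": 20}}

```text
clock: 0.9
tcp_pos: [0.4012, -0.2554, 0.3759]
orientation: [-1.183, 1.249, -1.247]
contact_force: [1.1, -1.1, -0.1]
grip_width: 0.0427
```

```bash
python3 -c "
from h import *
go([.47,-.05,.30],-.055);o=r.get_obs();print(o['clock'],o['tcp_pos'],o['grip_width'])"
```

```text
xyz [-0.6957, 0.2536, 0.1927] rot [0.0002, 0.0012, -0.0006]
0.9 [ 0.40121139 -0.25541885  0.3758882 ] 0.04271877515258932
```

{"op": "step_arm", "data": {"xyz": [[-0.7, 0.25, 0.19], [-0.7, 0.25, 0.19], [-0.7, 0.25, 0.19], [-0.7, 0.25, 0.19], [-0.7, 0.25, 0.19], [-0.7, 0.25, 0.19]], "rotation": [[0, 0, 0], [0, 0, 0], [0, 0, 0], [0, 0, 0], [0, 0, 0], [0, 0, 0]]}}

```text
clock: 1.65
tcp_pos: [0.4691, -0.0492, 0.301]
orientation: [-1.184, 1.249, -1.248]
contact_force: [-0.9, -1.1, -0.7]
grip_width: 0.0424
```

```bash
python3 - <<'E'
from h import *
import pickle
o=r.get_obs();print(o['clock'],o['tcp_pos'],o['grip_width'],o['qvel'].round(3))
f=r.grab_frame('wrist');save(f,'w1.png');pickle.dump((f,o),open('w1.pkl','wb'))
E
```

```text
1.65 [ 0.46906658 -0.04922501  0.30100245] 0.04240449931708763 [ 0.02  -0.013  0.014 -0.001  0.001 -0.    -0.002]
```

View pics/w1.png

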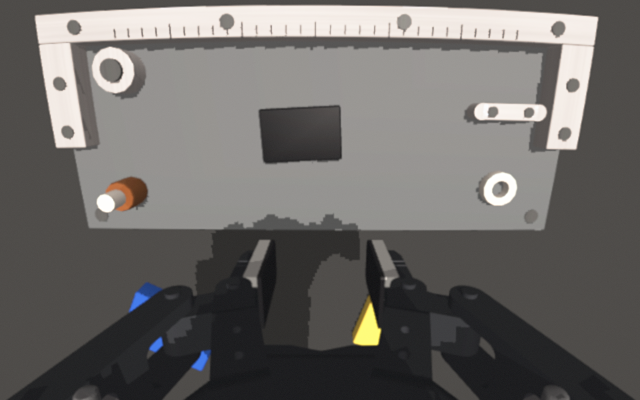

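```bash
python3 - <<'E'
from h import *
import pickle
f,o=pickle.load(open('w1.pkl','rb'))
g=cv2.cvtColor(f['pixels'],cv2.COLOR_RGB2GRAY)
m=((g<75)).astype(np.uint8); m[:80]=0;m[200:]=0;m[:,:200]=0;m[:,400:]=0
print(g[30:62,300].tolist()); print(g[95:175,300].tolist())
c=max(cv2.findContours(m,cv2.RETR_EXTERNAL,cv2.CHAIN_APPROX_NONE)[0],key=cv2.contourArea)
P=cast(f,c.reshape(-1,2),.026,o)[:,:2]
rr=cv2.minAreaRect(P.astype(np.float32)*1000);print('plate rect mm',rr)
# rail inner top edge by column
def edge(u0,u1,v0,v1,thr=150):
    pts=[]
    for u in range(u0,u1,8):
        col=g[v0:v1,u].astype(int); k=np.where(col>thr)[0]
        if len(k): pts.append([u,v0+k.max()+.5])
    return pts
e=edge(100,540,25,62); w=cast(f,e,.030,o)
print(np.array(e)[::8].tolist())
s=np.polyfit(w[:,1],w[:,0],1);res=w[:,0]-np.polyval(s,w[:,1]);print('rail inner x=a*y+b',s,np.abs(res).max())
e=edge(120,540,200,240,100);w=cast(f,e,.012,o)
s=np.polyfit(w[:,1],w[:,0],1);print('near edge',s)
print('outer rail ends',cast(f,[[36,16],[597,16],[52,147],[579,149]],.03,o)[:,:2])
print('stops inner', cast(f,[[86,146],[548,148],[70,44],[564,44]],.03,o)[:,:2])
print('lip ends (top .026)',cast(f,[[474,112],[547,113]],.026,o)[:,:2])
print('ring top',cast(f,[[499,187]],.022,o),'post',cast(f,[[113,71]],.033,o),'vial top',cast(f,[[106,203]],.054,o))
E
```

```text
[180, 183, 188, 204, 225, 220, 166, 103, 82, 85, 85, 87, 86, 86, 86, 86, 86, 96, 127, 147, 150, 150, 150, 149, 149, 149, 149, 149, 150, 150, 149, 150]
[151, 151, 149, 150, 150, 151, 150, 150, 150, 151, 149, 129, 76, 54, 67, 71, 69, 69, 69, 69, 67, 68, 68, 68, 68, 68, 66, 66, 66, 65, 65, 65, 64, 64, 65, 63, 64, 64, 63, 62, 62, 61, 60, 61, 59, 58, 58, 57, 57, 56, 56, 55, 53, 54, 53, 52, 51, 49, 50, 48, 50, 48, 45, 46, 42, 63, 116, 143, 150, 149, 149, 149, 149, 149, 150, 149, 148, 149, 149, 149]
plate rect mm ((517.9907836914062, -38.773155212402344), (58.86859893798828, 39.62710952758789), 89.4710693359375)
[[100.0, 61.5], [164.0, 38.5], [228.0, 36.5], [292.0, 48.5], [356.0, 61.5], [420.0, 61.5], [484.0, 61.5]]
rail inner x=a*y+b [0.10621356 0.58098887] 0.012714766275655487
near edge [0.06225106 0.44150793]
outer rail ends [[ 0.61452891  0.14371665]
 [ 0.59320425 -0.25374221]
 [ 0.52125174  0.15355091]
 [ 0.49824723 -0.25189963]]
stops inner [[ 0.52002485  0.12504332]
 [ 0.49995677 -0.22612111]
 [ 0.59290025  0.12111951]
 [ 0.57419387 -0.22995545]]
lip ends (top .026) [[ 0.52846511 -0.16784154]
 [ 0.52590563 -0.22485401]]
ring top [[ 0.46883802 -0.19446179  0.022     ]] post [[0.57128768 0.09030194 0.033     ]] vial top [[0.48075668 0.10202642 0.054     ]]
```

```bash
python3 - <<'E'
from h import *
import pickle
f,o=pickle.load(open('w1.pkl','rb'))
g=cv2.cvtColor(f['pixels'],cv2.COLOR_RGB2GRAY)
e=[]
for u in range(150,530,6):
    col=g[22:60,u].astype(float)
    k=[i for i in range(8,len(col)-1) if col[i]>=130>col[i+1]]
    if k: e.append([u,22+k[-1]+(col[k[-1]]-130)/(col[k[-1]]-col[k[-1]+1])] if 0 else [u,22+k[0]+.5])
e=np.array(e);print(e[::8].tolist())
w=cast(f,e,.030,o)
for _ in range(3):
    s=np.polyfit(w[:,1],w[:,0],1);res=w[:,0]-np.polyval(s,w[:,1]);w=w[np.abs(res)<.002]
print('rail inner',s,len(w),np.abs(res).max())
yaw=-np.arctan(s[0]);print('yaw',yaw)
X=np.array([np.cos(yaw),np.sin(yaw)]);Y=np.array([-X[1],X[0]])
print('rail dist X', np.array([s[1],0])@X)
for n,p in dict(stopL=(.52,.1250),stopR=(.49995,-.2261),sL2=(.5929,.1211),sR2=(.5742,-.22995),oL=(.6145,.1437),oR=(.5932,-.2537),lipA=(.5285,-.1678),lipB=(.5259,-.2249),post=(.5713,.0903),plate=(.518,-.0388),ring=(.4688,-.1945)).items():
    print(n,np.array(p)@X,np.array(p)@Y)
E
```

```text
[[150.0, 38.5], [198.0, 37.5], [246.0, 36.5], [294.0, 36.5], [342.0, 36.5], [390.0, 37.5], [438.0, 38.5], [486.0, 39.5]]
rail inner [0.05618424 0.58724946] 64 0.00037913709853454325
yaw -0.056125234366200545
rail dist X 0.5863247704180097
stopL 0.5121692324598409 0.15397297594544787
stopR 0.5118460291948866 -0.1976988995857773
sL2 0.5851732170828066 0.1541684987569076
sR2 0.5861950833090013 -0.19737772621132577
oL 0.6054714410927 0.17794458131994106
oR 0.6064974403709181 -0.22002450959728218
lipA 0.537080690590894 -0.1378891648912574
lipB 0.5376878532012328 -0.19504510380896398
post 0.5653349784104187 0.1222053279758763
plate 0.519360869270503 -0.009681294881755202
ring 0.4789724517978363 -0.16789604050950507
```

```bash
cat >> h.py <<'E'
YAW=-.0561
JX=np.array([np.cos(YAW),np.sin(YAW),0]);JY=np.array([-np.sin(YAW),np.cos(YAW),0])
A0,B0=.5233,-.0218
def jw(x,y,z): return (x+A0)*JX+(y+B0)*JY+np.array([0,0,z])   # jig xy -> world
def wj(p): p=np.array(p);return np.array([p@JX-A0,p@JY-B0,p[2]])
def st():
    o=r.get_obs();print('t',round(o['clock'],2),'jig tcp mm',(wj(o['tcp_pos'])*1000).round(1),'F',o['contact_force'].round(1),'grip',round(o['grip_width'],4));return o
E
python3 -c "
from h import *
st();go(jw(-.045,.012,.189),YAW)"
```

```text
t 1.7 jig tcp mm [-52.2  -1.6 301.2] F [ 0.2 -0.2  0.6] grip 0.0429
xyz [-0.0453, 0.374, 0.0244] rot [0.0003, 0.0009, -0.0002]
```

{"op": "step_arm", "data": {"xyz": [[-0.045, 0.15, 0.02], [-0.045, 0.28, 0.02], [-0.045, 0.34, 0.02], [-0.045, 0.374, 0.02], [-0.045, 0.374, 0.02], [-0.045, 0.374, 0.02]], "rotation": [[0, 0, 0], [0, 0, 0], [0, 0, 0], [0, 0, 0], [0, 0, 0], [0, 0, 0]], "grip": 0.7}}

```text
clock: 2.45
tcp_pos: [0.4761, -0.037, 0.1899]
orientation: [-1.181, 1.249, -1.25]
contact_force: [-0.2, 0.9, 0.3]
grip_width: 0.0255
```

```bash
python3 - <<'E'
from h import *
o=st();f=r.grab_frame('wrist');save(f,'w2.png')
E
```

```text
t 2.45 jig tcp mm [-45.9  11.5 189.9] F [-0.2  0.9  0.3] grip 0.0255
```

View pics/w2.png

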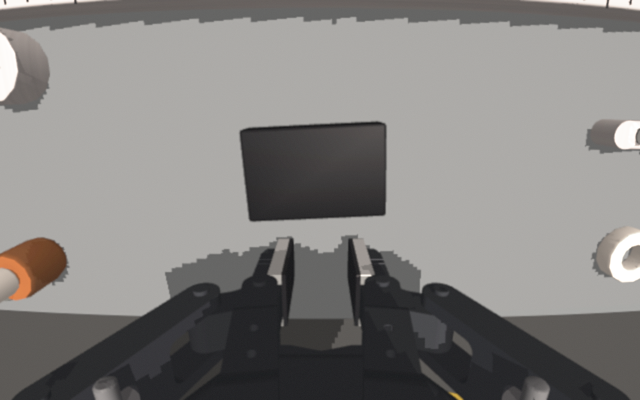

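{"op": "step_arm", "data": {"xyz": [[0, 0, 0.02], [0, 0, 0.035], [0, 0, 0.05], [0, 0, 0.065], [0, 0, 0.08], [0, 0, 0.095], [0, 0, 0.11], [0, 0, 0.125], [0, 0, 0.14], [0, 0, 0.155], [0, 0, 0.165], [0, 0, 0.175], [0, 0, 0.18], [0, 0, 0.18]], "rotation": [[0, 0, 0], [0, 0, 0], [0, 0, 0], [0, 0, 0], [0, 0, 0], [0, 0, 0], [0, 0, 0], [0, 0, 0], [0, 0, 0], [0, 0, 0], [0, 0, 0], [0, 0, 0], [0, 0, 0], [0, 0, 0]]}}

```text
clock: 4.25
tcp_pos: [0.5302, -0.0399, 0.19]
orientation: [-1.181, 1.249, -1.25]
contact_force: [1.2, -0.2, 0.8]
grip_width: 0.0254
```

```bash
python3 - <<'E'
from h import *
o=st();f=r.grab_frame('wrist');save(f,'w3.png')
E
```

```text
t 4.25 jig tcp mm [  8.3  11.7 190. ] F [ 1.2 -0.2  0.8] grip 0.0254
```

View pics/w3.png

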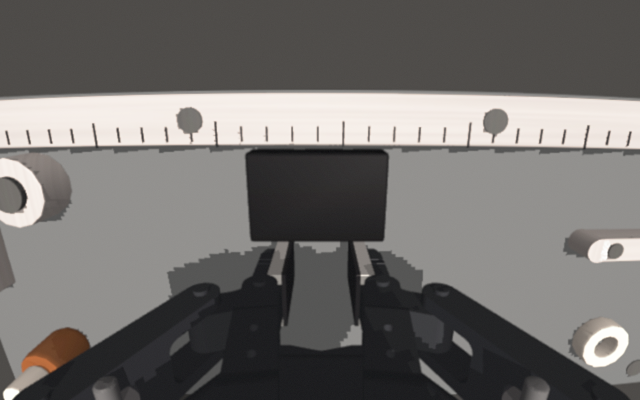

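{"op": "step_arm", "data": {"xyz": [[0, 0, 0.005], [0, 0, 0.009], [0, 0, 0.012], [0, 0, 0.013], [0, 0, 0.013]], "rotation": [[0, 0, 0], [0, 0, 0], [0, 0, 0], [0, 0, 0], [0, 0, 0]]}}

```text
clock: 4.92
tcp_pos: [0.5338, -0.0401, 0.1899]
orientation: [-1.182, 1.249, -1.25]
contact_force: [-1.2, -0.2, 0.6]
grip_width: 0.0257
```

```bash
python3 - <<'E'
from h import *
o=st();f=r.grab_frame('wrist');save(f,'w4.png')
im=cv2.imread('pics/w4.png')[130:260,220:420];cv2.imwrite('pics/w4z.png',cv2.resize(im,None,fx=4,fy=4))
E
```

```text
t 4.92 jig tcp mm [ 11.9  11.7 189.9] F [-1.2 -0.2  0.6] grip 0.0257
```

View pics/w4z.png

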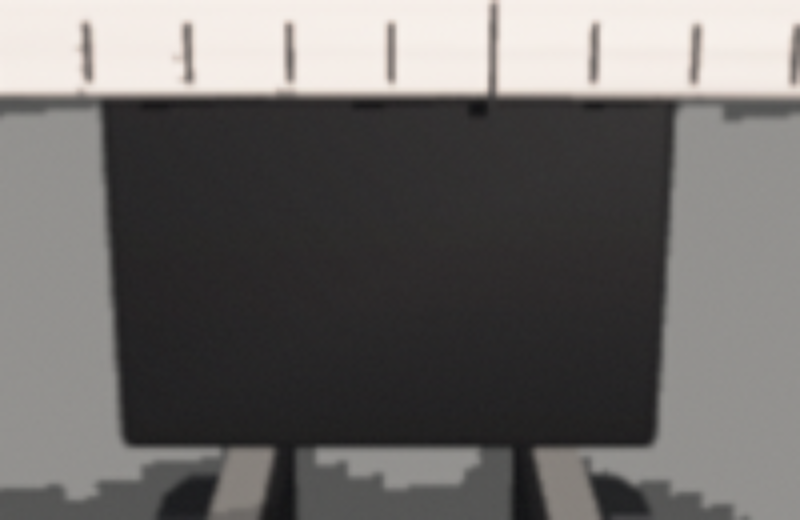

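{"op": "step_arm", "data": {"xyz": [[0, 0, 0.004], [0, 0, 0.007], [0, 0, 0.007]], "rotation": [[0, 0, 0], [0, 0, 0], [0, 0, 0]]}}

```text
clock: 5.35
tcp_pos: [0.5346, -0.0401, 0.1896]
orientation: [-1.185, 1.252, -1.248]
contact_force: [-6.1, 0.3, 4.8]
grip_width: 0.0255
```

{"op": "step_arm", "data": {"xyz": [[0, 0, -0.03], [0, 0, -0.08], [0, -0.1, -0.08], [0, -0.25, -0.08], [0, -0.25, -0.08], [0, -0.25, -0.08]], "rotation": [[0, 0, 0], [0, 0, 0], [0, 0, 0], [0, 0, 0], [0, 0, 0], [0, 0, 0]], "grip": 0.7}}

```text
clock: 6.1
tcp_pos: [0.5102, -0.0389, 0.2644]
orientation: [-1.185, 1.252, -1.249]
contact_force: [-1.0, 0.6, -0.3]
grip_width: 0.0256
```

```bash
cat >> h.py <<'E'
def plate(name,z=.026):
    o=st();f=r.grab_frame('wrist');save(f,name)
    g=cv2.cvtColor(f['pixels'],cv2.COLOR_RGB2GRAY)
    m=(g<80).astype(np.uint8)
    P0=proj(f,[jw(-.075,-.17,.012),jw(.062,-.17,.022),jw(.062,.17,.022),jw(-.075,.17,.012)],o)
    roi=np.zeros_like(m);cv2.fillPoly(roi,[P0.astype(np.int32)],1);m*=roi
    m=cv2.morphologyEx(m,cv2.MORPH_OPEN,np.ones((7,7)))
    for c in cv2.findContours(m,cv2.RETR_EXTERNAL,cv2.CHAIN_APPROX_NONE)[0]:
        if cv2.contourArea(c)<1500: continue
        P=np.array([wj(p)[:2] for p in cast(f,c.reshape(-1,2),z,o)])*1000
        print('jig mm',cv2.minAreaRect(P.astype(np.float32)))
    return f,o
E
python3 - <<'E'
from h import *
plate('w5.png');go(jw(.040,.068,.26),YAW)
E
```

```text
t 6.1 jig tcp mm [-11.8  11.6 264.4] F [-1.   0.6 -0.3] grip 0.0256
jig mm ((41.52510070800781, 11.676473617553711), (36.70734786987305, 59.30085754394531), 0.007166615221649408)
xyz [-0.1878, 0.0121, 0.1733] rot [0.0027, 0.0005, 0.0002]
```

View pics/w5.png

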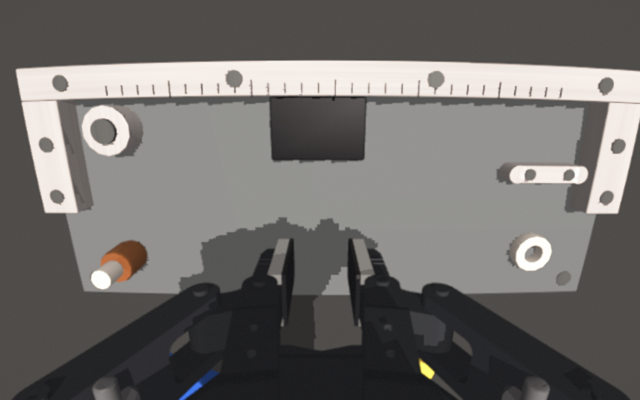

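{"op": "step_arm", "data": {"xyz": [[-0.188, 0.01, 0.173], [-0.188, 0.01, 0.173], [-0.188, 0.01, 0.173], [-0.188, 0.01, 0.173], [-0.188, 0.01, 0.173]], "rotation": [[0.003, 0, 0], [0.003, 0, 0], [0.003, 0, 0], [0.003, 0, 0], [0.003, 0, 0]], "grip": 1}}

```text
clock: 6.78
tcp_pos: [0.5642, 0.0133, 0.2604]
orientation: [-1.183, 1.251, -1.252]
contact_force: [0.3, 1.0, 0.3]
grip_width: 0.0003
```

```bash
python3 - <<'E'
from h import *
st();f=r.grab_frame('wrist');save(f,'w6.png');go(jw(.040,.066,.189),YAW)
E
```

```text
t 6.78 jig tcp mm [ 39.2  66.7 260.4] F [0.3 1.  0.3] grip 0.0003
xyz [0.0029, 0.2385, 0.0022] rot [0.0001, -0.0004, 0.0006]
```

View pics/w6.png

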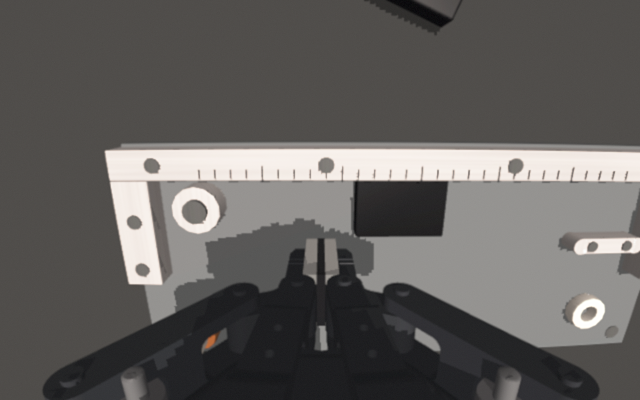

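{"op": "step_arm", "data": {"xyz": [[0, 0.1, 0.002], [0, 0.18, 0.002], [0, 0.22, 0.002], [0, 0.238, 0.002], [0, 0.238, 0.002]], "rotation": [[0, 0, 0], [0, 0, 0], [0, 0, 0], [0, 0, 0], [0, 0, 0]]}}

```text
clock: 7.45
tcp_pos: [0.5651, 0.0133, 0.1894]
orientation: [-1.182, 1.25, -1.252]
contact_force: [0.0, 0.0, -0.4]
grip_width: -0.0
```

```bash
python3 - <<'E'
from h import *
st();f=r.grab_frame('wrist');save(f,'w7.png');go(jw(.042,-.080,.189),YAW)
E
```

```text
t 7.45 jig tcp mm [ 40.1  66.8 189.4] F [ 0.   0.  -0.4] grip -0.0
xyz [0.4894, 0.0028, 0.0062] rot [-0.0005, -0.0005, 0.0005]
```

View pics/w7.png

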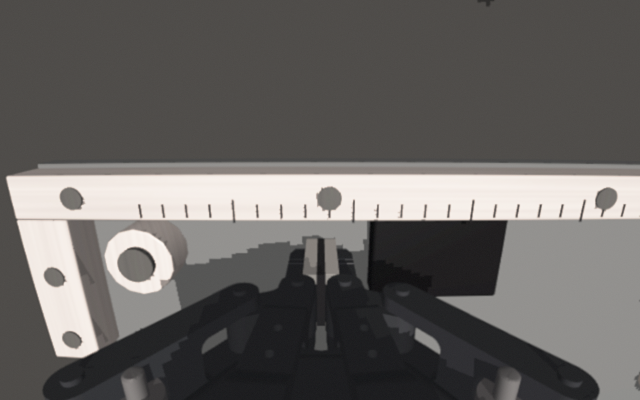

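{"op": "step_arm", "data": {"xyz": [[0.02, 0, 0], [0.035, 0, 0.001], [0.05, 0, 0.002], [0.07, 0, 0.003], [0.09, 0, 0.004], [0.11, 0, 0.005], [0.13, 0, 0.005], [0.15, 0, 0.006], [0.17, 0, 0.006], [0.19, 0, 0.007], [0.21, 0, 0.007], [0.23, 0, 0.008], [0.24, 0, 0.008], [0.24, 0, 0.008]], "rotation": [[0, 0, 0], [0, 0, 0], [0, 0, 0], [0, 0, 0], [0, 0, 0], [0, 0, 0], [0, 0, 0], [0, 0, 0], [0, 0, 0], [0, 0, 0], [0, 0, 0], [0, 0, 0], [0, 0, 0], [0, 0, 0]]}}

```text
clock: 9.25
tcp_pos: [0.5627, -0.057, 0.1899]
orientation: [-1.183, 1.252, -1.248]
contact_force: [-4.8, 7.1, 8.6]
grip_width: 0.0
```

```bash
python3 - <<'E'
from h import *
st();f=r.grab_frame('wrist');save(f,'w8.png');go(jw(.042,-.090,.189),YAW)
E
```

```text
t 9.25 jig tcp mm [ 41.7  -3.6 189.9] F [-4.8  7.1  8.6] grip 0.0
xyz [0.2881, 0.0027, 0.0007] rot [0.001, 0.0005, -0.0007]
```

View pics/w8.png

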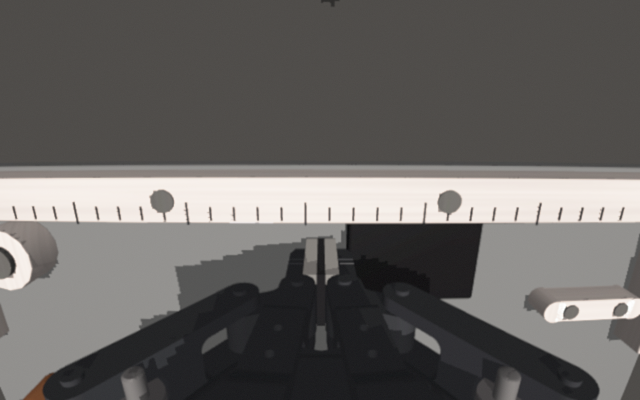

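{"op": "step_arm", "data": {"xyz": [[0.015, -0.003, 0], [0.03, -0.003, 0], [0.05, -0.003, 0], [0.07, -0.003, 0], [0.09, -0.003, 0], [0.11, -0.003, 0], [0.13, -0.003, 0], [0.13, -0.003, 0]], "rotation": [[0, 0, 0], [0, 0, 0], [0, 0, 0], [0, 0, 0], [0, 0, 0], [0, 0, 0], [0, 0, 0], [0, 0, 0]]}}

```text
clock: 10.3
tcp_pos: [0.5606, -0.0969, 0.1908]
orientation: [-1.182, 1.252, -1.25]
contact_force: [-0.1, -0.5, 0.1]
grip_width: 0.0001
```

```bash
python3 - <<'E'
from h import *
st();f=r.grab_frame('wrist');save(f,'w9.png')
im=cv2.imread('pics/w9.png')[200:330,290:590];cv2.imwrite('pics/w9z.png',cv2.resize(im,None,fx=2.6,fy=2.6))
E
```

```text
t 10.3 jig tcp mm [ 41.8 -43.5 190.8] F [-0.1 -0.5  0.1] grip 0.0001
```

View pics/w9z.png

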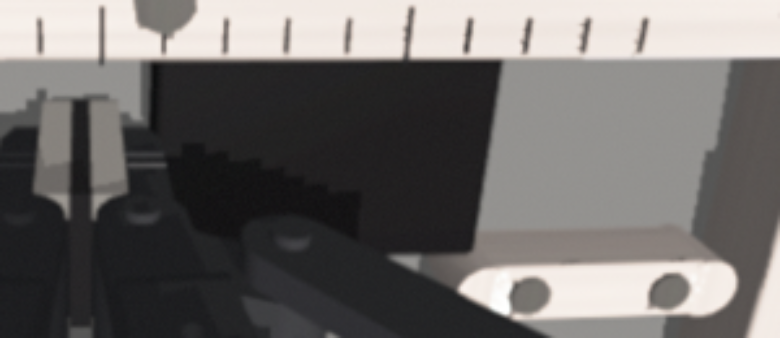

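{"op": "step_arm", "data": {"xyz": [[0.015, 0, 0], [0.03, 0, 0], [0.045, 0, 0], [0.06, 0, 0], [0.075, 0, 0], [0.09, 0, 0], [0.105, 0, 0], [0.12, 0, 0], [0.135, 0, 0], [0.15, 0, 0], [0.165, 0, 0], [0.175, 0, 0], [0.18, 0, 0], [0.18, 0, 0]], "rotation": [[0, 0, 0], [0, 0, 0], [0, 0, 0], [0, 0, 0], [0, 0, 0], [0, 0, 0], [0, 0, 0], [0, 0, 0], [0, 0, 0], [0, 0, 0], [0, 0, 0], [0, 0, 0], [0, 0, 0], [0, 0, 0]]}}

```text
clock: 12.1
tcp_pos: [0.5576, -0.1506, 0.1907]
orientation: [-1.182, 1.252, -1.25]
contact_force: [-0.1, 0.8, -0.4]
grip_width: -0.0002
```

```bash
python3 - <<'E'
from h import *
st();f=r.grab_frame('wrist');save(f,'w10.png')
im=cv2.imread('pics/w10.png')[200:330,290:590];cv2.imwrite('pics/w10z.png',cv2.resize(im,None,fx=2.6,fy=2.6))
E
```

```text
t 12.1 jig tcp mm [ 41.9 -97.3 190.7] F [-0.1  0.8 -0.4] grip -0.0002
```

View pics/w10z.png

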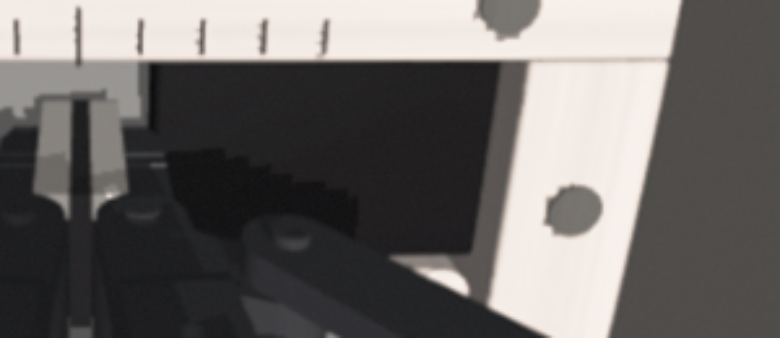

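Plate is in the pocket beside the stop (stop's inner face still slightly visible). Continue gently until force rises.

{"op": "step_arm", "data": {"xyz": [[0.006, 0, 0], [0.011, 0, 0], [0.015, 0, 0], [0.019, 0, 0], [0.022, 0, 0], [0.022, 0, 0]], "rotation": [[0, 0, 0], [0, 0, 0], [0, 0, 0], [0, 0, 0], [0, 0, 0], [0, 0, 0]]}}

```text
clock: 12.9
tcp_pos: [0.5576, -0.154, 0.1906]
orientation: [-1.181, 1.251, -1.245]
contact_force: [-0.4, 8.8, 0.9]
grip_width: 0.0001
```

{"op": "step_arm", "data": {"xyz": [[-0.05, 0, 0], [-0.1, 0, 0], [-0.1, -0.1, 0], [-0.1, -0.25, -0.1], [-0.1, -0.3, -0.1], [-0.1, -0.3, -0.1], [-0.1, -0.3, -0.1]], "rotation": [[0, 0, 0], [0, 0, 0], [0, 0, 0], [0, 0, 0], [0, 0, 0], [0, 0, 0], [0, 0, 0]]}}

```text
clock: 13.78
tcp_pos: [0.5295, -0.1227, 0.2797]
orientation: [-1.182, 1.252, -1.244]
contact_force: [-0.7, -0.0, -0.3]
grip_width: -0.0001
```

```bash
python3 - <<'E'
from h import *
f,o=plate('w11.png')
P=proj(f,[jw(.043,-.145,.026),jw(.063,-.175,.03)],o).mean(0).astype(int);print(P)
x,y=P;im=cv2.imread('pics/w11.png')[max(y-60,0):y+70,max(x-100,0):x+100];cv2.imwrite('pics/w11z.png',cv2.resize(im,None,fx=4,fy=4,interpolation=cv2.INTER_CUBIC))
g=r.grab_frame('top');save(g,'top1.png')
E
```

```text
t 13.78 jig tcp mm [ 12.2 -71.  279.7] F [-0.7 -0.  -0.3] grip -0.0001
jig mm ((-41.39044952392578, -73.16984558105469), (79.58761596679688, 44.504661560058594), 89.45265197753906)
jig mm ((42.8883171081543, -139.50396728515625), (38.60917663574219, 56.65143585205078), 0.31437593698501587)
[449 149]
```

View pics/w11.png

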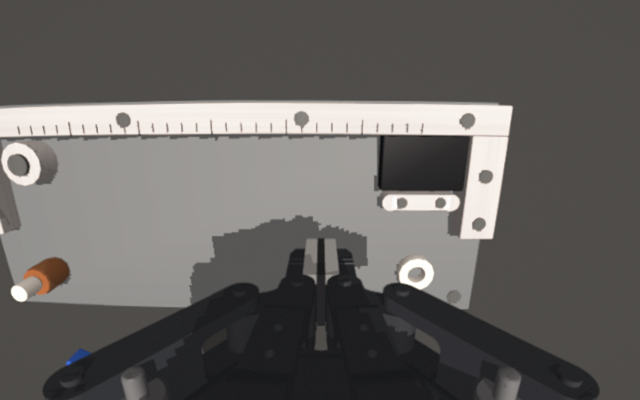

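View pics/w11z.png

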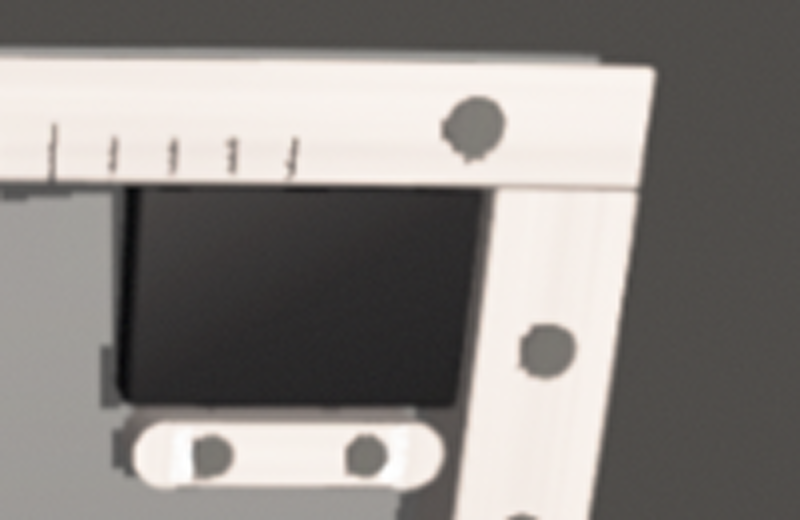

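```bash
python3 - <<'E'
from h import *
go(jw(.0,-.155,.27),YAW)
E
```

```text
xyz [0.2799, 0.0303, -0.0409] rot [0.0022, 0.0019, -0.003]
```

{"op": "step_arm", "data": {"xyz": [[0.28, 0.03, -0.04], [0.28, 0.03, -0.04], [0.28, 0.03, -0.04], [0.28, 0.03, -0.04], [0.28, 0.03, -0.04]], "rotation": [[0.002, 0.002, -0.003], [0.002, 0.002, -0.003], [0.002, 0.002, -0.003], [0.002, 0.002, -0.003], [0.002, 0.002, -0.003]]}}

```text
clock: 14.5
tcp_pos: [0.5134, -0.2044, 0.27]
orientation: [-1.183, 1.249, -1.248]
contact_force: [-0.2, 0.1, -0.0]
grip_width: -0.0001
```

```bash
python3 - <<'E'
from h import *
o=st();f=r.grab_frame('wrist');save(f,'w12.png')
g=cv2.cvtColor(f['pixels'],cv2.COLOR_RGB2GRAY)
m=(g<60).astype(np.uint8)
P0=proj(f,[jw(.018,-.18,.026),jw(.066,-.18,.026),jw(.066,-.1,.026),jw(.018,-.1,.026)],o)
roi=np.zeros_like(m);cv2.fillPoly(roi,[P0.astype(np.int32)],1);m*=roi
c=max(cv2.findContours(m,cv2.RETR_EXTERNAL,cv2.CHAIN_APPROX_NONE)[0],key=cv2.contourArea)
P=np.array([wj(p)[:2] for p in cast(f,c.reshape(-1,2),.026,o)])*1000
print(cv2.minAreaRect(P.astype(np.float32)))
x,y=P0.mean(0).astype(int);im=cv2.imread('pics/w12.png')[max(y-65,0):y+65,max(x-100,0):x+100];cv2.imwrite('pics/w12z.png',cv2.resize(im,None,fx=4,fy=4,interpolation=cv2.INTER_CUBIC))
row=y;print(x,y,max(x-100,0),max(y-65,0));
for rr in (y-20,y,y+20): print(rr,g[rr,x+30:x+75].tolist())
# shadowless ref: stop top edge & rail edge
E
```

```text
t 14.5 jig tcp mm [   0.7 -153.5  270. ] F [-0.2  0.1 -0. ] grip -0.0001
((42.52720642089844, -143.98150634765625), (38.68720626831055, 59.31861877441406), 0.08662816882133484)
297 148 197 83
128 [65, 66, 67, 65, 67, 67, 66, 67, 68, 67, 66, 67, 66, 67, 67, 68, 68, 68, 68, 68, 65, 52, 52, 127, 218, 245, 246, 244, 245, 245, 245, 245, 245, 246, 247, 245, 245, 245, 245, 245, 244, 243, 243, 242, 242]
148 [57, 55, 57, 56, 55, 56, 56, 57, 56, 55, 55, 55, 56, 54, 56, 56, 57, 56, 57, 57, 52, 45, 83, 172, 236, 244, 243, 243, 243, 243, 244, 244, 244, 244, 243, 243, 243, 243, 242, 242, 241, 241, 240, 241, 242]
168 [44, 45, 43, 45, 44, 45, 44, 45, 43, 45, 45, 44, 45, 44, 44, 45, 44, 45, 46, 44, 33, 41, 123, 217, 241, 242, 241, 241, 240, 241, 242, 241, 242, 242, 240, 239, 221, 151, 116, 117, 118, 117, 118, 122, 132]
```

View pics/w12z.png

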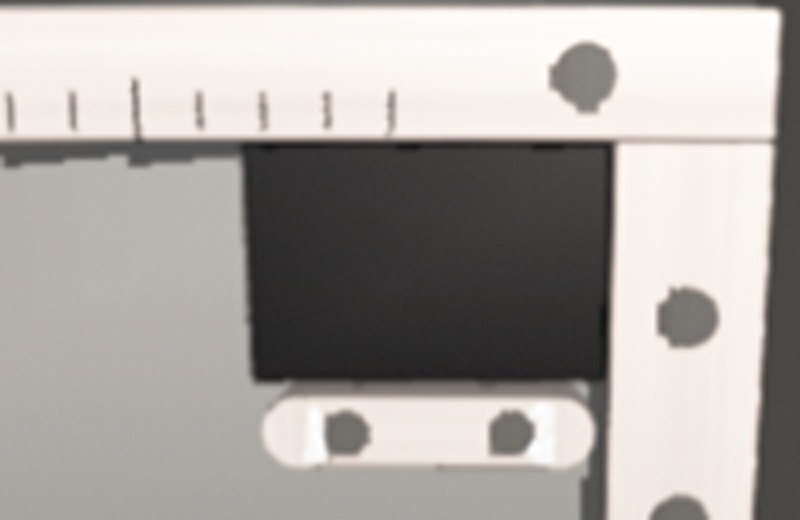

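{"op": "step_arm", "data": {"xyz": [[0, -0.2, -0.1], [0, -0.3, -0.2], [0, -0.3, -0.2], [0, -0.3, -0.2], [0, -0.3, -0.2]], "rotation": [[0, 0, 0], [0, 0, 0], [0, 0, 0], [0, 0, 0], [0, 0, 0]]}}

```text
clock: 15.18
tcp_pos: [0.4539, -0.2009, 0.359]
orientation: [-1.184, 1.25, -1.246]
contact_force: [-0.6, 0.9, -1.2]
grip_width: 0.0001
```

```bash
python3 - <<'E'
from h import *
import pickle
st();f=r.grab_frame('scene');save(f,'scene2.png')
f0,_=pickle.load(open('scene0.pkl','rb'))
d=np.abs(f['pixels'].astype(int)-f0['pixels']).max(2)
cv2.imwrite('pics/diff.png',np.hstack([cv2.resize(f['pixels'][:,:,::-1],(400,250)),cv2.cvtColor(cv2.resize(np.clip(d*3,0,255).astype(np.uint8),(400,250)),cv2.COLOR_GRAY2BGR)]))
E
```

```text
t 15.18 jig tcp mm [ -58.8 -153.3  359. ] F [-0.6  0.9 -1.2] grip 0.0001
```

View pics/diff.png

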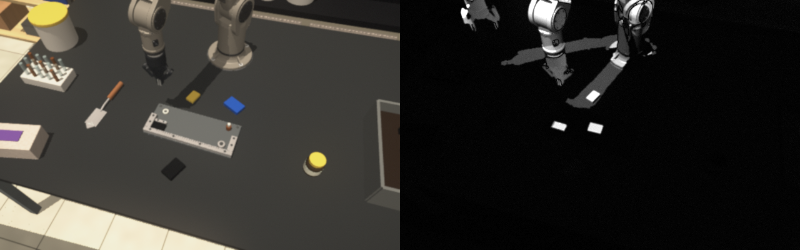

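View pics/scene2.png

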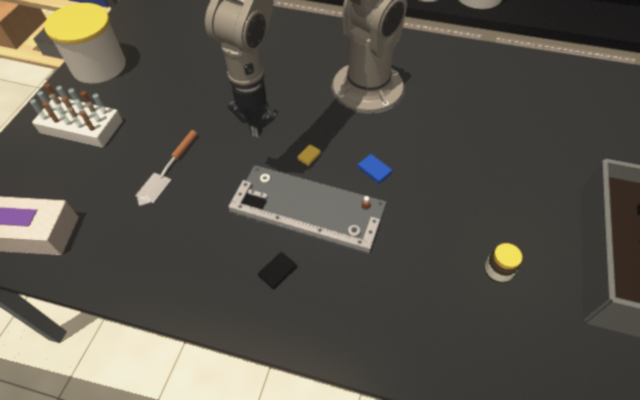

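The scene camera shows only the plate changed, from about (313,204) to (254,201). The other differences are the arm and its shadow, which darkens the yellow block. The vial, ring, jar and trowel are unchanged.

```bash
python3 -c "
from h import *
st();print(r.hand_in())"
```

```text
t 15.22 jig tcp mm [ -58.9 -153.4  359. ] F [ 0.5 -0.7  0.5] grip 0.0002
the job is handed in; nothing more can be done
None
```

The plate is home in the lip pocket, and I handed the job in at about 15.2 s with the hand raised clear of everything. I pushed its near long side with the two half-open fingertips until it lay flat on the rail. I then pushed its end with the closed fingertips along the rail until it met the end stop.

**What the last checks showed:**
- **At the rail:** the force rose to about 6 N, and the picture showed the plate parallel to the rail.
- **At the stop:** the force rose to about 9 N. The largest reading reported at the end of any move was about 12 N.
- **Final pose:** the overhead wrist picture put the plate's centre at jig (42.5, -144.0) mm, turned under 0.1° from the rail, with no visible gap to the stop. The pocket point is (42, -145) mm, so it reads about 1 mm short along the rail, which is within the camera calibration of about 2 mm.
- **Bystanders:** comparing the scene pictures from before and after, only the plate, the arm and its shadow changed.

One reading I did not explain: midway along the rail the fingertips felt about 9 N upward. I raised the hand about 1 mm, it went away, and the plate showed no tipping in the pictures.

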